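# Hold the amber glass plate in the viewing box

## Robot

A 6-joint arm with a two-finger parallel gripper is mounted at the origin on the work surface. World frame = base frame: x ahead of the robot, y to its left, z up, the work surface at z = 0. Lengths are in mm, angles in rad, forces in N, time in s.
With the tool pointing down it reaches from about 400 to 825 mm from the base axis. Payload 7 kg.
Tool frame: the origin (TCP) lies at the centre of the arm's flange, where the gripper is bolted on; the fingertips stand 173 mm ahead of it and the grasp point (between the pads) lies 155 mm ahead of it (ctrl.grip_point_offset is the distance from the TCP to the grasp point, in mm); z points along the fingers, y is the line along which they close (so a half turn about z gives the same grasp; the last joint's range is limited). The gripper opens to 85 mm and grips with 20 to 120 N. Pads are 22 mm wide; open, the fingers measure 114 mm over their backs; the gripper's body (76 mm by 85 mm) begins 54 mm behind the grasp point. The pads swing forward as they close: fully open they stand 13 mm farther back than shut.
Start: joints at [1.56, 0.359, 0.012, 0, -1.224, -0.288], TCP at [198.711, 645.066, 404.702] pointing down, gripper open.
Joint ranges: [-3.07, 3.07], [-1.43, 2.12], [-1.02, 1.25], [-3.03, 1.67], [-3.05, -0], [-3.03, 3.03]. Speed limits (rad/s): [2.39, 2.39, 3.01, 3.14, 3.14, 3.14].

## Interface

Orientations are given as a rotation vector (axis times angle).
In Python, from rig import telemetry, grab_frame, order, ctrl gives the robot as it stands.
- The arm moves only by the tool carry_out, never from a script. Its argument "plan" is a list of rows, each a list of 5 numbers: the shift along the world's x, y, z in cm, then the turn about the world's z in units of 5 degrees (1.0 is 5 degrees), then the opening, from 0 (shut) to 1 (fully open). A call has 1 to 10 rows; each row shifts and turns the commanded pose from where the row before left it; what a row does not reach is not made up. A row lasts 1/12 s, in which the tool goes at most 41.7 mm and 7.16 degrees, less where a joint would pass 70% of its speed; a pose out of reach is approached as far as the arm can. A call is refused whole if a number of a shift passes 4.17 or a number of a turn 1, either way. A call with a gripper value outside its range is refused whole. The fingers move at their own pace and stop on an object; "force" is the grip in N (left out, the last holds). Time passes only in rows, so rows that do not move let the fingers close. It gives the time, the measured TCP pose, the force, the opening and the grip force at its end, in the units of the state.
- telemetry.state(): the state, without advancing time (a new reading comes with each control period).
- grab_frame(name): name is "scene" or "top" or "wrist"; returns a dict with "pixels" (384x512x3 uint8, red, green, blue), "fx", "fy", "cx", "cy" (pixels), "k1" (the pictures are not rectified: a ray, as slopes to the right and down, at radius r is drawn at 1 + k1 r^2 times it, then the intrinsics apply), "rvec" (rotation vector, rad) and "tvec" (3), from world to camera coordinates, as OpenCV has them. Camera axes: x right, y down, z forward; pixel columns grow to the right and rows downward; lengths in mm; the calibration is good to about 2 mm. A picture is of the moment at which its call begins. There is no depth.
- order.sign_off(): hands the job in; it is judged then, once.
The state is a dict: "time": time; "joints": joint angles; "joint_velocities": joint speeds; "tau": joint torques, N m; "eef_pos": TCP position; "tool_rot": TCP orientation; "contact_force": force on the tool from outside, world axes, zero at the start; "moment": the same for the moment, N m; "opening": opening from 0.0 (shut) to 1.0 (fully open); "grasp_force": force on a finger pad.
Only numpy, scipy, OpenCV 4.12 (cv2) and the standard library are available. Lean on these libraries where they do the work, as an engineer would, in place of code of your own. Each camera call takes 0.05 s, during which the arm holds its last target. There are 200 camera calls.

## Task

Take the holder with the amber glass plate by its wooden grip, lift it up off its two hooks, and lower the glass gently through the narrow slot in the top of the grey viewing box until the middle of the glass is level with the middle of the window in the box's side. Finish while still holding it there in the gripper, upright and still, hanging freely with its clamp above the box and not leaning hard on the slot. Leave the green plate and everything else on the bench where they are.

Things in the scene. Friction and masses are not known exactly. Their poses are not given: they have to be found in the camera images.
- amber_holder: Amber glass plate, 8 (own x) x 50 (y) x 90 mm (z), hanging in a holder, about 170 g; same turned half round. Origin: centre of the glass; z up. Above the origin: aluminium clamp 16 x 54 mm from 43 to 57 mm; 20 mm wide neck; steel cross bar, 8 mm thick, 96 mm long along y, axis at 75 mm; dark wooden grip 16 (x) x 20 mm (y) from 80 to 136 mm.
- amber_grip (a point): Point to grip on the amber holder: middle of its wooden grip (16 x 20 mm), 116 mm above the glass centre. Axes as the holder's.
- green_holder: Green glass plate, 8 (own x) x 50 (y) x 90 mm (z), hanging in a holder; bystander, leave it hanging. Origin: centre of the glass; z up. Above the origin: aluminium clamp 16 x 54 mm from 43 to 57 mm; 20 mm wide neck; steel cross bar, 8 mm thick, 96 mm long along y, axis at 75 mm; dark wooden grip 16 (x) x 20 mm (y) from 80 to 136 mm.
- stand_amber: Fixed stand of the amber holder. Origin: on the table, straight below the hanging glass. Base 120 x 110 mm, two thin posts 55 mm to its +x side, two brass hooks reaching to -x, 38 mm either side of the middle, open to -x. The cross bar lies in their V bends, axis 175 mm above the table (glass centre at 100 mm); tips and posts end at 185 mm: 25 mm up frees the bar, then go to -x.
- stand_green: Fixed stand of the green holder. Origin: on the table, straight below the hanging glass. Base 120 x 110 mm, two thin posts 55 mm to its +x side, two brass hooks reaching to -x, 38 mm either side of the middle, open to -x. The cross bar lies in their V bends, axis 175 mm above the table (glass centre at 100 mm); tips and posts end at 185 mm: 25 mm up frees the bar, then go to -x.
- viewer: Fixed grey viewing box (light box) 104 mm (own x) by 170 mm (own y), 120 mm high, hollow inside down to 12 mm above the table, with a lit panel inside its -x face and a rectangular window 56 x 32 mm in its +x face. Origin: centre of its underside, on the table.
- slot (a point): Centre of the slot's mouth, on the top face of the viewing box, 120 mm above the table. The slot goes straight down through the 8 mm top plate; it is 10 mm wide along the box's x and 52 mm long along the box's y, with a 2 mm bevel round its mouth, for the 8 x 50 mm glass. The clamp is too big for it.
- window (a point): Point straight below the slot's centre at the height of the middle of the window, 31 mm below the box's top: the centre of the glass belongs here. Axes as the box's.
- vase: Amber glass vase, 128 mm across, 155 mm high; bystander. Origin: centre of its underside.
- bottle: Green bottle, 52 mm across, 150 mm high; bystander. Origin: centre of its underside.
- jar: Yellow jar with white cap, 56 mm across, 60 mm high; bystander. Origin: centre of its underside.
- tumbler: Clear glass tumbler, 66 mm across, 85 mm high; bystander. Origin: centre of its underside.
- brush: Hand brush about 180 mm long, lying on the bench; bystander.

How it is judged (in metres and radians):
On the way:
1. the amber holder is lifted up off its hooks in the gripper (z of amber_holder in the frame of stand_amber above 0.125 m and contact force between amber_holder and the fingers above 1 N and contact force between amber_holder and stand_amber below 0.1 N), for 0.2 s.
At the end, for the whole second after the job is handed in: Amber glass in the slot: centre within 8 mm in height of the window's middle and 4 mm sideways of the slot's centre, upright within 5 degrees, parallel to the slot within 8; gripped, still, pressing on the box with under 6 N and carried by nothing else (x of amber_holder in the frame of window between -0.004 and 0.004 m and y of amber_holder in the frame of window between -0.004 and 0.004 m and z of amber_holder in the frame of window between -0.008 and 0.008 m and angle between amber_holder's own z axis and vertical below 0.09 rad and angle between the x axis of amber_holder and the x axis of viewer, either way round below 0.15 rad and contact force between amber_holder and the fingers above 2 N and contact force between amber_holder and viewer below 6 N and contact force between amber_holder and stand_amber below 0.1 N and contact force between amber_holder and stand_green below 0.1 N and contact force between amber_holder and green_holder below 0.1 N and linear speed of amber_holder below 0.02 m/s); the arm keeps its last pose, push and grip.
It fails at once if the green plate or a bystander is disturbed (distance of green_holder from where it was at the start of the episode above 0.015 m or distance of any of vase, bottle, jar, tumbler, brush from where it was at the start of the episode above 0.02 m).
It fails at once if the amber plate is knocked or jammed hard against the viewing box (over 30 N) (contact force between amber_holder and viewer above 30 N).
It also fails if it takes over 51 s, if anything falls off the work surface, if the arm or the gripper's body presses on something with over 40 N, if the wrist force passes 120 N, or if a joint passes its speed limit or range.

## Working session

There is one attempt and no reset: what is moved stays moved. The work goes in short steps, Python scripts to look and compute and a tool call to move; the robot and the scene stay as the last step left them, time stands still between calls to the robot, and variables do not carry over. Pictures are saved under pics/ and viewed, at most 10 in all, crops included, and the job is handed in when it is done.

Besides the shell and the picture viewer there is one more tool, called after "Call:" as name(argument=value, ...) on one line, values as JSON. carry_out: Moves the arm, as the interface text tells. Its arguments: {"type":"object","properties":{"plan":{"type":"array"},"force":{"type":"number"}},"required":["plan"]}

```bash
mkdir -p pics; cat > h.py <<'E'
import numpy as np, cv2
from rig import telemetry, grab_frame, order, ctrl
def snap(n,save=None):
    f=grab_frame(n)
    if save: cv2.imwrite(f'pics/{save}.png',cv2.cvtColor(f['pixels'],cv2.COLOR_RGB2BGR))
    return f
def ray(f,u,v):
    x,y=(u-f['cx'])/f['fx'],(v-f['cy'])/f['fy']
    a,b=x,y
    for _ in range(20):
        s=1+f['k1']*(a*a+b*b); a,b=x/s,y/s
    R=cv2.Rodrigues(np.array(f['rvec'],float))[0]; t=np.array(f['tvec'],float).ravel()
    d=R.T@np.array([a,b,1.]); return -R.T@t, d/np.linalg.norm(d)
def plane(f,u,v,z):
    o,d=ray(f,u,v); return o+d*(z-o[2])/d[2]
def cross(f1,p1,f2,p2):
    o1,d1=ray(f1,*p1); o2,d2=ray(f2,*p2)
    s=np.linalg.lstsq(np.c_[d1,-d2],o2-o1,rcond=None)[0]
    a,b=o1+s[0]*d1,o2+s[1]*d2
    return (a+b)/2, np.linalg.norm(a-b)
def proj(f,P):
    R=cv2.Rodrigues(np.array(f['rvec'],float))[0]; c=R@np.array(P,float)+np.array(f['tvec'],float).ravel()
    a,b=c[:2]/c[2]; s=1+f['k1']*(a*a+b*b); return np.array([f['fx']*a*s+f['cx'],f['fy']*b*s+f['cy']])
E
python3 - <<'E'
from h import *
ims=[]
for n in ('scene','top','wrist'):
    f=snap(n,n+'0'); print(n,f['fx'],f['k1'],ray(f,256,192))
print(telemetry.state())
E
```

```text
scene 411.68871024260454 -0.10078484636823722 (array([1134.36612846, -418.4177105 , 1197.69597599]), array([-0.41902507,  0.2420887 , -0.87510631]))
top 401.8699485738687 -0.09547849618643607 (array([ 448.78962929, -119.96300524, 1271.01334212]), array([ 0.15773754, -0.01556407, -0.98735841]))
wrist 272.3237816968766 -0.033218359984834016 (array([262.48993407, 624.92034223, 373.18464494]), array([-0.25395124,  0.08342991, -0.96361207]))
{'time': 0.15, 'joints': array([ 1.56009676e+00,  3.59194454e-01,  1.12583277e-02, -1.99158657e-04,
       -1.22407337e+00, -2.88084677e-01]), 'joint_velocities': array([ 0.00055698, -0.00154481,  0.00262673,  0.00048722,  0.00056787,
        0.00024476]), 'tau': array([-1.30668937e-03, -5.83876777e+01,  2.93651569e+01,  6.94057435e+00,
       -4.19933087e-03,  4.29505135e-06]), 'eef_pos': array([198.67448376, 644.95060176, 404.00202225]), 'tool_rot': array([ 3.10537118e+00, -4.67507961e-01, -2.78694271e-05]), 'contact_force': array([-0.11315794, -0.65775748,  0.10148504]), 'moment': array([ 0.03803365,  0.0300079 , -0.00713281]), 'grasp_force': 0.0, 'opening': 0.9985583565962629}
```

View pics/scene0.png

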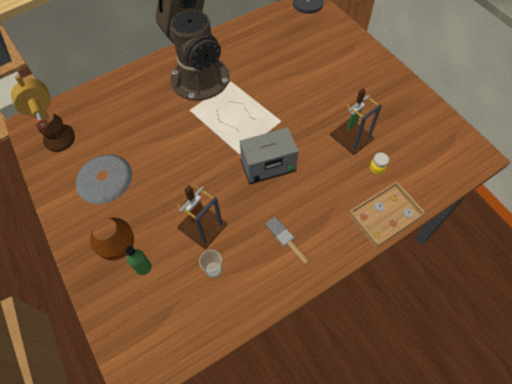

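View pics/top0.png

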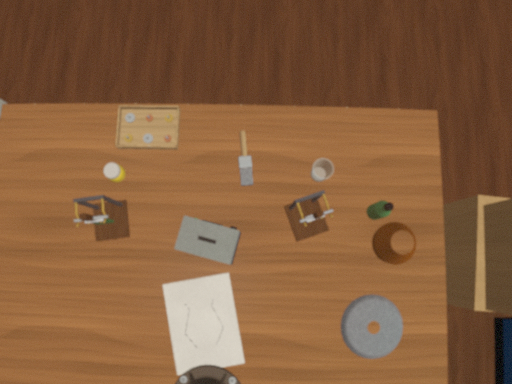

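The scene picture shows the amber stand at about (200,215), the green one at (355,120) and the box at (268,155). In the top view the amber stand is at (312,215), the green one at (105,218) and the box with its slot at (207,240). I'll enlarge these.

```bash
python3 - <<'E'
from h import *
s=cv2.imread('pics/scene0.png');t=cv2.imread('pics/top0.png')
def c(im,u,v): return cv2.resize(im[v:v+60,u:u+80],(400,300),interpolation=cv2.INTER_CUBIC)
cv2.imwrite('pics/m1.png',np.vstack([np.hstack([c(s,165,180),c(s,230,125)]),np.hstack([c(t,275,185),c(t,168,210)])]))
f=grab_frame('top');g=grab_frame('scene')
for p in [(0,0,0),(500,-400,0)]: print(proj(f,p),proj(g,p))
print(plane(f,315,215,175),plane(f,207,240,120),plane(f,102,218,175))
E
```

```text
[206.45168954 402.16430328] [199.85876086  78.25992494]
[337.24245229 240.93266647] [163.43687867 224.18063413]
[ 563.06899426 -300.45756765  175.        ] [491.25786989  -0.55037637 120.        ] [543.00059249 287.6183363  175.        ]
```

View pics/m1.png

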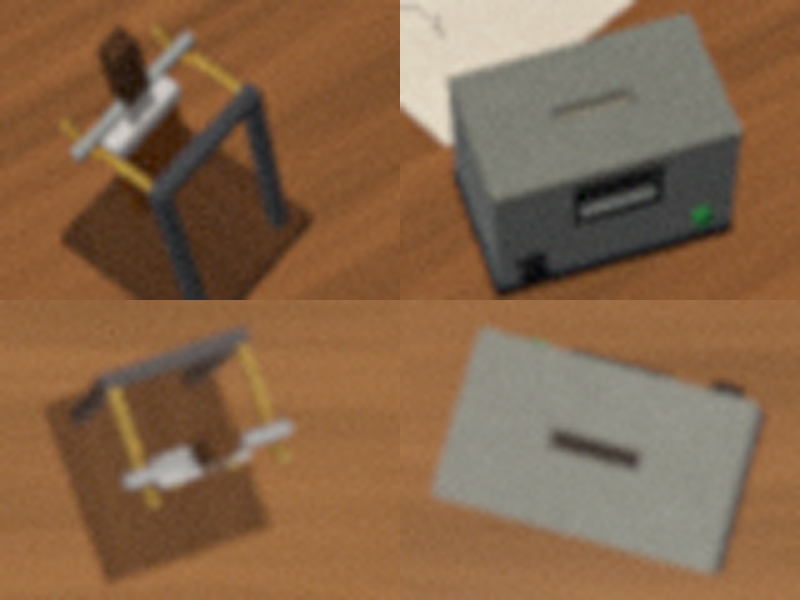

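```bash
python3 - <<'E'
from h import *
f=grab_frame('top');g=grab_frame('scene')
a,ea=cross(f,(300,221.4),g,(203.4,187.6)); b,eb=cross(f,(333,210.6),g,(180.6,211))
print(a,ea,b,eb,(a+b)/2,np.degrees(np.arctan2(*(a-b)[1::-1])))
C=[(184,215.6),(240.4,230),(231.6,264.6),(174.4,249)]
P=np.array([plane(f,*c,120) for c in C]);print(P,P.mean(0))
# slot: dark pixels near the slot in both views
px=[]
for F,(u,v,w,h) in ((f,(195,230,24,20)),(g,(258,140,24,12))):
    im=cv2.cvtColor(F['pixels'],cv2.COLOR_RGB2GRAY)[v:v+h,u:u+w].astype(float)
    wt=np.clip(np.median(im)-15-im,0,None); yy,xx=np.mgrid[:h,:w]
    px.append((u+(wt*xx).sum()/wt.sum(),v+(wt*yy).sum()/wt.sum()))
print(px,cross(f,px[0],g,px[1]),plane(f,*px[0],120))
E
```

```text
[ 546.45213759 -256.76111902  169.79282453] 6.527139766110027 [ 578.12375271 -347.52311195  170.8651661 ] 8.067584914160486 [ 562.28794515 -302.14211549  170.32899532] 109.2365560246047
[[559.87135339  68.13675881 120.        ]
 [521.7056777  -95.29483293 120.        ]
 [423.15086964 -72.48099387 120.        ]
 [463.62582644  91.86091037 120.        ]] [492.08843179  -1.94453941 120.        ]
[(np.float64(206.4009931719429), np.float64(239.38299193047797)), (np.float64(268.2520325203252), np.float64(144.8130081300813))] (array([493.57719613,   2.51918763, 121.13830514]), np.float64(3.0978788963645987)) [492.97857851   1.21896172 120.        ]
```

Call:
carry_out(plan=[[2.5,-2.2,1,-1,1],[2.5,-2.2,1,-1,1],[2.5,-2.2,1,-1,1],[2.5,-2.2,1,-1,1],[2.5,-2.2,1,-1,1],[2.5,-2.2,1,-1,1],[2.5,-2.2,1,-1,1],[2.5,-2.2,1,-1,1],[2.5,-2.2,1,-1,1],[2.5,-2.2,1,-1,1]])

```text
time: 1.18
eef_pos: [449.6, 423.7, 505.5]
tool_rot: [-2.614, 1.742, 0.0]
contact_force: [1.4, 1.7, 0.3]
opening: 0.999
grasp_force: 0.0
```

Call:
carry_out(plan=[[1.1,-3.65,0,0,1],[1.1,-3.65,0,0,1],[1.1,-3.65,0,0,1],[1.1,-3.65,0,0,1],[1.1,-3.65,0,0,1],[1.1,-3.65,0,0,1],[1.1,-3.65,0,0,1],[1.1,-3.65,0,0,1],[1.1,-3.65,0,0,1],[1.1,-3.65,0,0,1]])

```text
time: 2.02
eef_pos: [558.7, 58.1, 505.1]
tool_rot: [-2.618, 1.736, -0.001]
contact_force: [0.6, -0.0, 0.5]
opening: 0.999
grasp_force: 0.0
```

Call:
carry_out(plan=[[0,0,0,0,1],[0,0,0,0,1],[0,0,0,0,1]])

```text
time: 2.27
eef_pos: [558.7, 59.8, 504.7]
tool_rot: [-2.617, 1.738, 0.0]
contact_force: [0.3, 0.1, -0.0]
opening: 1.0
grasp_force: 0.0
```

```bash
python3 - <<'E'
from h import *
import pickle
f=snap('wrist','w1'); pickle.dump(f,open('w1.pkl','wb'))
print(proj(f,(493,1,120)),proj(f,(562,-302,175)))
E
```

```text
[321.93671004 147.6213802 ] [ 413.31411735 -191.67370827]
```

Call:
carry_out(plan=[[0,-3.6,-0.5,-0.4,1],[0,-3.6,-0.5,-0.4,1],[0,-3.6,-0.5,0,1],[0,-3.6,-0.5,0,1],[0,-3.6,-0.5,0,1],[0,-3.6,-0.5,0,1],[0,-3.6,-0.5,0,1],[0,-3.6,-0.5,0,1],[0,0,0,0,1],[0,0,0,0,1]])

```text
time: 3.15
eef_pos: [558.9, -228.4, 463.9]
tool_rot: [2.554, -1.828, -0.002]
contact_force: [1.2, 1.5, -0.4]
opening: 1.003
grasp_force: 0.0
```

```bash
python3 - <<'E'
from h import *
import pickle
f=snap('wrist','w2'); pickle.dump(f,open('w2.pkl','wb'))
a=cv2.imread('pics/w1.png');b=cv2.imread('pics/w2.png')
cv2.imwrite('pics/m2.png',cv2.resize(np.hstack([a,b]),(800,300),interpolation=cv2.INTER_AREA))
E
```

```text
(no output)
```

View pics/m2.png

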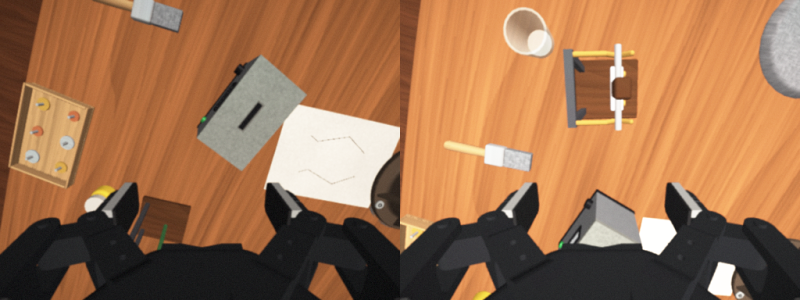

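The box's slot is at (320,147) in w1 and the holder's bar at (279,111) in w2, both close to the predicted pixels. I'll move closer and measure from two places.

Call:
carry_out(plan=[[0,-2.5,0,0,1],[0,-2.5,0,0,1],[0,0,0,0,1],[0,0,0,0,1],[0,0,0,0,1]])

```text
time: 3.62
eef_pos: [559.1, -276.4, 465.0]
tool_rot: [-2.557, 1.825, -0.0]
contact_force: [0.8, 0.6, 0.7]
opening: 0.995
grasp_force: 0.0
```

```bash
cat > m.py <<'E'
from h import *
import pickle
def comp(mask,near):
    n,l,s,c=cv2.connectedComponentsWithStats(mask.astype(np.uint8))
    i=min((i for i in range(1,n) if s[i,4]>15),key=lambda i:np.hypot(*(c[i]-near))-0.02*s[i,4])
    return l==i,c[i],s[i]
E
python3 - <<'E'
from m import *
f3=snap('wrist','w3'); pickle.dump(f3,open('w3.pkl','wb')); f2=pickle.load(open('w2.pkl','rb'))
c=proj(f3,(562,-302,175)); print(c, telemetry.state()['eef_pos'])
def crop(F,c,r=60):
    u,v=max(int(c[0])-r,0),max(int(c[1])-r,0); im=F['pixels'][v:v+2*r,u:u+2*r]; print(u,v)
    return cv2.resize(cv2.cvtColor(im,cv2.COLOR_RGB2BGR),(400,400),interpolation=cv2.INTER_CUBIC) if im.shape[:2]==(2*r,2*r) else np.zeros((400,400,3),np.uint8)
cv2.imwrite('pics/m3.png',np.hstack([crop(f2,(279,111)),crop(f3,c)]))
E
```

```text
[263.41374914 162.1757953 ] [ 559.06749053 -276.3495045   465.02890712]
219 51
203 102
```

View pics/m3.png

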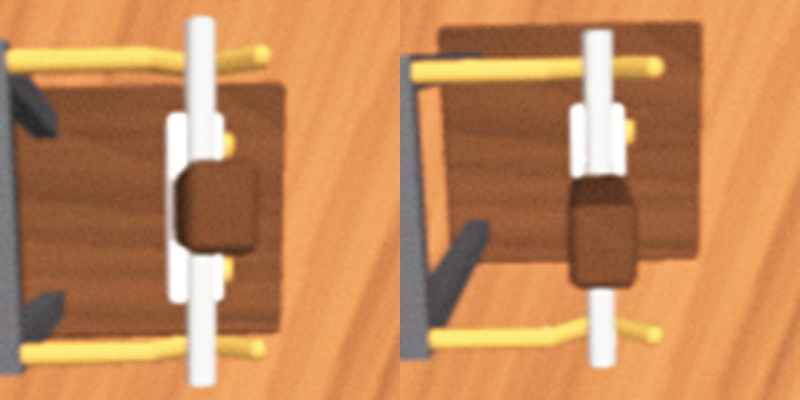

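The crops show the white bar from (201,16) to (203,386) in w2's crop and from (199,30) to (203,367) in w3's crop. The brown grip's top is at (217,205) and (204,245). I'll fit the bar and the slot from masks.

```bash
python3 - <<'E'
from m import *
f=[pickle.load(open(f'w{i}.pkl','rb')) for i in (1,2,3)]
def bar(F,u0,v0):
    im=F['pixels'][v0:v0+120,u0:u0+120]; hsv=cv2.cvtColor(im,cv2.COLOR_RGB2HSV)
    m=(hsv[...,1]<60)&(hsv[...,2]>170); m[:,:50]&=False; m[:,72:]=False
    rows=np.where(m.sum(1)>=4)[0]; r=np.array([(y,np.where(m[y])[0].mean()) for y in rows if 5<=m[y].sum()<=11])
    k=np.polyfit(r[:,0],r[:,1],1); e=[(u0+np.polyval(k,y),v0+y) for y in (rows.min()-.5,rows.max()+.5)]
    return e
e2,e3=bar(f[1],219,51),bar(f[2],203,102); print(e2,e3)
P=[cross(f[1],e2[i],f[2],e3[i]) for i in (0,1)]; print(P)
a,b=P[0][0],P[1][0]; print('mid',(a+b)/2,'len',np.linalg.norm(a-b),'yaw',np.degrees(np.arctan2(*(b-a)[1::-1])))
for F,e in ((f[1],e2),(f[2],e3)):
    q=[plane(F,*x,175) for x in e]; print((q[0]+q[1])/2, np.degrees(np.arctan2(*(q[1]-q[0])[1::-1])))
g=[(219+217/3.333,51+205/3.333),(203+204/3.333,102+245/3.333)]
print('grip top',cross(f[1],g[0],f[2],g[1]))
# slot in w1
F=f[0]; im=cv2.cvtColor(F['pixels'],cv2.COLOR_RGB2GRAY); m=np.zeros_like(im); m[120:175,295:345]=im[120:175,295:345]<75
mm,c,s=comp(m,(320,147)); yx=np.argwhere(mm)[:,::-1].astype(np.float32); R=cv2.minAreaRect(yx); print(R,s)
bp=cv2.boxPoints(R); W=np.array([plane(F,*p,120) for p in bp]); print(W,W.mean(0))
E
```

```text
[(np.float64(278.05659977751816), np.float64(55.5)), (np.float64(278.5018169665039), np.float64(166.5))] [(np.float64(261.78404490723887), np.float64(110.5)), (np.float64(263.353937126082), np.float64(211.5))]
[(array([ 579.53176874, -346.50100566,  176.87415163]), np.float64(0.7366222788566019)), (array([ 545.94825148, -254.9322307 ,  175.66411416]), np.float64(0.6687769158775198))]
mid [ 562.74001011 -300.71661818  176.2691329 ] len 97.54054218598938 yaw 110.14088110535745
[ 563.04811058 -300.86233958  175.        ] 110.10730132949166
[ 562.33710433 -300.63130292  175.        ] 110.11078911997511
grip top (array([ 562.67490592, -300.97445381,  232.0975588 ]), np.float64(1.0144316442467372))
((320.0564880371094, 148.54586791992188), (6.693981647491455, 40.45494079589844), 39.0938606262207) [306 132  29  34 270]
[[505.48097115  26.83474161 120.        ]
 [492.72751023 -22.39033508 120.        ]
 [484.19694746 -20.26149868 120.        ]
 [496.76356875  29.23535423 120.        ]] [494.7922494    3.35456552 120.        ]
```

Call:
carry_out(plan=[[0.36,-2.44,0,0.2,1],[0,0,-2,0,1],[0,0,-2,0,1],[0,0,0,0,1],[0,0,0,0,1],[0,0,0,0,1],[0,0,0,0,1]])

```text
time: 4.25
eef_pos: [562.8, -301.9, 426.5]
tool_rot: [-2.572, 1.803, -0.004]
contact_force: [-0.5, -0.5, 0.5]
opening: 1.002
grasp_force: 0.0
```

Call:
carry_out(plan=[[0,0.1,-1.5,0,1],[0,0,-1.5,0,1],[0,0,-1.5,0,1],[0,0,-1,0,1],[0,0,0,0,1],[0,0,0,0,1],[0,0,0,0,1]])

```text
time: 4.83
eef_pos: [562.7, -301.5, 371.0]
tool_rot: [-2.572, 1.804, -0.003]
contact_force: [0.5, -0.1, -0.4]
opening: 0.996
grasp_force: 0.0
```

Call:
carry_out(plan=[[0,0,0,0,0.5],[0,0,0,0,0.35],[0,0,0,0,0.25],[0,0,0,0,0.1],[0,0,0,0,0.1],[0,0,0,0,0.05],[0,0,0,0,0],[0,0,0,0,0],[0,0,0,0,0],[0,0,0,0,0]], force=50)

```text
time: 5.67
eef_pos: [562.8, -301.3, 370.0]
tool_rot: [-2.571, 1.804, -0.002]
contact_force: [3.0, 1.1, 0.5]
opening: 0.181
grasp_force: 51.0
```

Call:
carry_out(plan=[[0,0,0.3,0,0],[0,0,0.5,0,0],[0,0,0.8,0,0],[0,0,1,0,0],[0,0,1,0,0],[0,0,1,0,0],[0,0,0,0,0],[0,0,0,0,0],[0,0,0,0,0],[0,0,0,0,0]])

```text
time: 6.5
eef_pos: [562.1, -301.2, 415.1]
tool_rot: [2.571, -1.805, -0.002]
contact_force: [-0.5, -0.3, -2.6]
opening: 0.179
grasp_force: 50.8
```

Call:
carry_out(plan=[[0,0,1,0,0],[0,0,1.5,0,0],[0,0,1.5,0,0],[0,0,1.5,0,0],[0,0,1.5,0,0],[0,0,1,0,0],[0,0,1,0,0],[0,0,0.5,0,0],[0,0,0,0,0],[0,0,0,0,0]])

```text
time: 7.33
eef_pos: [562.3, -301.3, 510.3]
tool_rot: [-2.571, 1.805, 0.001]
contact_force: [-0.4, 1.3, -2.0]
opening: 0.181
grasp_force: 50.8
```

Call:
carry_out(plan=[[-0.2,1,0,-0.4,0],[-0.3,2,0,-0.7,0],[-0.4,3,0,-0.7,0],[-0.5,3.5,0,-0.7,0],[-0.5,3.5,0,-0.7,0],[-0.5,3.5,0,-0.7,0],[-0.5,3.5,0,-0.7,0],[-0.5,3.5,0,-0.7,0],[-0.5,3.5,0,-0.7,0],[-0.5,3.5,0,-0.6,0]])

```text
time: 8.17
eef_pos: [517.5, 5.2, 509.9]
tool_rot: [1.948, -2.463, -0.001]
contact_force: [0.2, 0.4, -0.8]
opening: 0.182
grasp_force: 50.8
```

Call:
carry_out(plan=[[-0.4,3,0,-0.3,0],[-0.3,2,0,0,0],[0,1,0,0,0],[0,0.4,0,0,0],[0,0,0,0,0],[0,0,0,0,0],[0,0,0,0,0],[0,0,0,0,0]])

```text
time: 8.83
eef_pos: [511.5, 66.7, 510.6]
tool_rot: [1.919, -2.487, 0.0]
contact_force: [0.0, -0.3, -1.7]
opening: 0.181
grasp_force: 50.8
```

```bash
python3 - <<'E'
from m import *
F=snap('wrist','w4'); pickle.dump(F,open('w4.pkl','wb'))
print(telemetry.state()['eef_pos'],proj(F,(494,2.5,120)))
E
```

```text
[511.43138686  66.78529185 510.60486683] [258.176549   117.67364923]
```

View pics/w4.png

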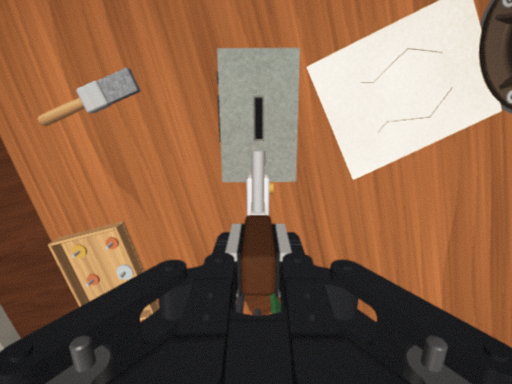

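The slot is at (259,118), the box top runs from (218,48) to (298,182), and the near end of the held bar is at (258,152). All of them are clear. Next I'll measure the slot and the held bar.

```bash
cat > meas.py <<'E'
from m import *
def slot(F,guess):
    c=proj(F,guess); u0,v0=int(c[0])-14,int(c[1])-32
    g=cv2.cvtColor(F['pixels'],cv2.COLOR_RGB2GRAY)[v0:v0+64,u0:u0+28].astype(np.uint8)
    return g,u0,v0
def rect(F,guess,th=75):
    g,u0,v0=slot(F,guess); m,c,s=comp(g<th,(14,32)); 
    w=np.clip(th+20-g.astype(float),0,60)*cv2.dilate(m.astype(np.uint8),np.ones((3,3)))
    yy,xx=np.mgrid[:g.shape[0],:g.shape[1]]; W=w.sum(); cu,cv=(w*xx).sum()/W,(w*yy).sum()/W
    C=np.cov(np.vstack([xx.ravel(),yy.ravel()]),aweights=w.ravel()); d=np.linalg.eigh(C)[1][:,1]; d*=np.sign(d[1])
    p=np.array([u0+cu,v0+cv]); A,B=plane(F,*(p-15*d),120),plane(F,*(p+15*d),120)
    return p,s,plane(F,*p,120),np.degrees(np.arctan2(*(B-A)[1::-1]))
E
python3 - <<'E'
from meas import *
F=pickle.load(open('w4.pkl','rb'))
p,s,P,yaw=rect(F,(494,2.5,120)); print(p,s,P,yaw)
for th in (60,90): print(rect(F,(494,2.5,120),th)[2:])
im=F['pixels']; g=cv2.cvtColor(im,cv2.COLOR_RGB2GRAY)
print(g[118,250:270])
# box top contour
hsv=cv2.cvtColor(im,cv2.COLOR_RGB2HSV); m=(hsv[...,1]<60)&(hsv[...,2]>90)&(hsv[...,2]<190); m[190:]=0
mm,c,s=comp(cv2.morphologyEx(m.astype(np.uint8),cv2.MORPH_OPEN,np.ones((3,3))),(258,80)); k=np.argwhere(mm)[:,::-1].astype(np.float32); R=cv2.minAreaRect(k)
W=np.array([plane(F,*q,120) for q in cv2.boxPoints(R)]); print(R,W.mean(0),W)
# bar in hand
st=telemetry.state(); a=np.arctan2(st['tool_rot'][1],st['tool_rot'][0])*2; X=np.array([np.cos(a),np.sin(a),0]); e=st['eef_pos']
print('toolx',np.degrees(a))
zb=e[2]-155-41+5  # 1 mm off checks little
for y in range(156,172,4):
    r=g[y,240:280].astype(float); w=np.where(r>np.median(im[y,:,0])+25,1,0)
    print(y,r[8:30].astype(int))
for d in (30,48): print(proj(F,e+X*d-np.array([0,0,196])))
E
```

```text
[258.2870087 117.7669967] [ 11  13   8  41 287] [493.89270991   2.64779568 120.        ] 75.65306752656565
(array([493.97321119,   2.70712987, 120.        ]), np.float64(75.66282964018377))
(array([493.96081954,   2.49222335, 120.        ]), np.float64(75.68092983544706))
[162 162 151 134  96  59  32  24  24  26  22  39  80 126 149 156 160 158
 155 151]
((258.0, 118.49998474121094), (79.99998474121094, 140.99996948242188), 0.0) [495.79539018   8.46000079 120.        ] [[571.07200496  79.82009186 120.        ]
 [520.1973455  -89.03216695 120.        ]
 [426.70633153 -64.5227615  120.        ]
 [465.20587874 107.57483973 120.        ]]
toolx -104.69743586978281
156 [151 150 145 140 151 169 189 200 201 204 203 203 190 180 161 139 129 132
 149 153 156 154]
160 [151 158 152 148 150 171 185 197 205 206 203 203 193 176 164 140 127 131
 147 158 161 161]
164 [156 156 154 142 150 172 190 198 203 203 205 199 192 180 164 139 126 140
 152 154 151 151]
168 [157 153 150 142 148 170 186 196 201 205 204 195 192 177 162 142 141 153
 149 151 152 154]
[257.50824    179.32792251]
[257.49897225 150.28486829]
```

```bash
python3 - <<'E'
from meas import *
F=pickle.load(open('w4.pkl','rb')); g=cv2.cvtColor(F['pixels'],cv2.COLOR_RGB2GRAY)
print(g[144:158,255:260].mean(1).astype(int)); print(g[172:222:3,257].astype(int)); 
for y in (190,200): print(g[y,240:276].astype(int))
e=telemetry.state()['eef_pos'];a=np.radians(-104.7);X=np.array([np.cos(a),np.sin(a),0]);Y=np.array([-X[1],X[0],0])
for d,s,z in ((48,0,192),(48,0,196),(27,8,214),(27,-8,214)): print(proj(F,e+X*d+Y*s-np.array([0,0,z])))
E
```

```text
[149 152 153 154 156 157 160 181 198 202 201 201 202 200]
[204 205 206 207 204 206 204 205 205 206 204 203 202 206 200  42  49]
[129 121 121 123 118 123 152 198 227 236 235 208 167 164 183 200 204 204
 202 201 190 175 155 155 204 235 237 225 198 171 163 156 160 145 132 127]
[125 127 131 126 124 123 145 188 226 236 235 207 163 169 186 199 203 203
 204 196 189 175 158 163 207 235 234 224 191 142 126 125 125 118 123 123]
[257.4914387  151.08753591]
[257.502524   150.28486874]
[245.93562912 177.7857078 ]
[269.17163271 177.78935628]
```

Call:
carry_out(plan=[[-0.3,-1,0,0.07,0],[-0.5,-1.8,0,0,0],[-0.5,-1.8,-1,0,0],[-0.3,-1.2,-1.5,0,0],[-0.15,-0.6,-1.5,0,0],[0,0,-1.5,0,0],[0,0,-0.7,0,0],[0,0,0,0,0],[0,0,0,0,0],[0,0,0,0,0]])

```text
time: 9.72
eef_pos: [494.1, 3.7, 449.7]
tool_rot: [-1.928, 2.479, -0.001]
contact_force: [0.8, -0.6, -1.9]
opening: 0.179
grasp_force: 50.7
```

```bash
python3 - <<'E'
from meas import *
F=snap('wrist','w5'); pickle.dump(F,open('w5.pkl','wb')); s=telemetry.state();print(s['eef_pos'],s['tool_rot'],np.degrees(2*np.arctan2(s['tool_rot'][1],s['tool_rot'][0])))
T=snap('scene','s5');U=snap('top','t5')
p=proj(F,(494,2.6,120));print(p,proj(F,(494,2.6,120)-26*np.array([.247,.969,0])))
def c(im,u,v,w,h): u,v=int(u),int(v);return cv2.resize(cv2.imread(im)[v:v+h,u:u+w],(400,400),interpolation=cv2.INTER_CUBIC)
cv2.imwrite('pics/m5.png',np.hstack([c('pics/w5.png',p[0]-60,p[1]-80,120,120),c('pics/s5.png',230,95,80,80)]))
E
```

```text
[494.15080192   3.78350173 449.72683005] [-1.92798288e+00  2.47870271e+00 -1.14051910e-03] 255.75293412961423
[258.00091917 177.81802151] [258.02401962 154.69138526]
```

View pics/m5.png

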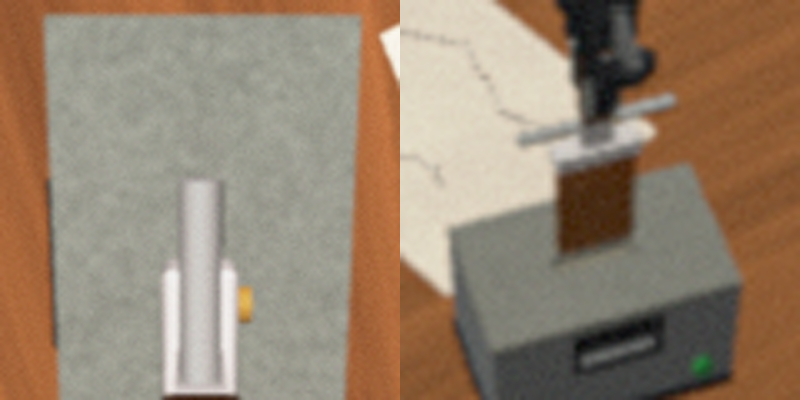

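The glass hangs right over the slot in the scene crop, and the wrist crop shows bar and clamp square to the box. I'll correct y by about 1 mm and lower slowly.

Call:
carry_out(plan=[[-0.02,-0.11,0,0,0],[0,0,-0.4,0,0],[0,0,-0.4,0,0],[0,0,-0.3,0,0],[0,0,0,0,0],[0,0,0,0,0],[0,0,0,0,0]])

```text
time: 10.45
eef_pos: [493.7, 2.6, 437.7]
tool_rot: [1.928, -2.48, 0.0]
contact_force: [0.2, 0.3, -2.2]
opening: 0.177
grasp_force: 50.7
```

Call:
carry_out(plan=[[0,0,-0.2,0,0],[0,0,-0.2,0,0],[0,0,0,0,0],[0,0,0,0,0]])

```text
time: 10.78
eef_pos: [493.6, 2.6, 433.5]
tool_rot: [1.928, -2.48, -0.0]
contact_force: [0.9, 0.3, -1.5]
opening: 0.181
grasp_force: 50.7
```

Call:
carry_out(plan=[[0,0,-0.15,0,0],[0,0,-0.15,0,0],[0,0,0,0,0],[0,0,0,0,0]])

```text
time: 11.12
eef_pos: [493.6, 2.6, 430.6]
tool_rot: [1.928, -2.48, -0.0]
contact_force: [-0.1, -0.5, -1.1]
opening: 0.182
grasp_force: 50.7
```

Call:
carry_out(plan=[[0,0,-0.15,0,0],[0,0,-0.15,0,0],[0,0,0,0,0],[0,0,0,0,0]])

```text
time: 11.45
eef_pos: [493.6, 2.6, 427.6]
tool_rot: [1.928, -2.48, -0.0]
contact_force: [0.5, -0.3, -1.4]
opening: 0.182
grasp_force: 50.7
```

Call:
carry_out(plan=[[0,0,-0.15,0,0],[0,0,-0.15,0,0],[0,0,0,0,0],[0,0,0,0,0]])

```text
time: 11.78
eef_pos: [493.6, 2.6, 424.6]
tool_rot: [1.928, -2.48, -0.0]
contact_force: [-0.8, -0.2, -2.0]
opening: 0.176
grasp_force: 50.7
```

Call:
carry_out(plan=[[0,0,-0.2,0,0],[0,0,-0.2,0,0],[0,0,0,0,0],[0,0,0,0,0]])

```text
time: 12.12
eef_pos: [493.6, 2.6, 420.5]
tool_rot: [1.928, -2.48, -0.0]
contact_force: [-0.3, 0.1, -1.2]
opening: 0.18
grasp_force: 50.7
```

Call:
carry_out(plan=[[0,0,-0.25,0,0],[0,0,-0.25,0,0],[0,0,-0.25,0,0],[0,0,-0.25,0,0],[0,0,-0.25,0,0],[0,0,-0.25,0,0],[0,0,-0.25,0,0],[0,0,-0.25,0,0],[0,0,0,0,0],[0,0,0,0,0]])

```text
time: 12.95
eef_pos: [493.6, 2.6, 400.5]
tool_rot: [1.928, -2.48, -0.0]
contact_force: [0.8, -0.1, -2.5]
opening: 0.185
grasp_force: 50.7
```

Call:
carry_out(plan=[[0,0,-0.25,0,0],[0,0,-0.25,0,0],[0,0,-0.25,0,0],[0,0,-0.25,0,0],[0,0,-0.25,0,0],[0,0,-0.25,0,0],[0,0,-0.25,0,0],[0,0,-0.25,0,0],[0,0,0,0,0],[0,0,0,0,0]])

```text
time: 13.78
eef_pos: [493.6, 2.6, 380.6]
tool_rot: [1.928, -2.48, -0.0]
contact_force: [-0.9, 1.0, -2.6]
opening: 0.179
grasp_force: 50.7
```

Call:
carry_out(plan=[[0,0,-0.25,0,0],[0,0,-0.25,0,0],[0,0,-0.25,0,0],[0,0,-0.25,0,0],[0,0,-0.25,0,0],[0,0,-0.25,0,0],[0,0,0,0,0],[0,0,0,0,0],[0,0,0,0,0]])

```text
time: 14.53
eef_pos: [493.7, 2.6, 365.8]
tool_rot: [-1.928, 2.48, -0.0]
contact_force: [0.1, 0.6, -1.3]
opening: 0.178
grasp_force: 50.7
```

```bash
python3 - <<'E'
from meas import *
F=snap('wrist','w6'); T=snap('scene','s6');s=telemetry.state();print(s['eef_pos'],s['contact_force'],s['moment'],proj(T,(494,2.6,164)),proj(F,(494,2.6,164)))
def c(im,u,v,w,h): return cv2.resize(cv2.imread(im)[v:v+h,u:u+w],(400,400),interpolation=cv2.INTER_CUBIC)
cv2.imwrite('pics/m6.png',np.hstack([c('pics/w6.png',180,90,150,150),c('pics/s6.png',230,95,80,80)]))
E
```

```text
[493.66443683   2.55808823 365.82702641] [ 0.48198877 -0.02833405 -1.22010162] [-0.01789306  0.00418504 -0.0250163 ] [267.93065014 136.96368765] [257.08084661 221.00024474]
```

View pics/m6.png

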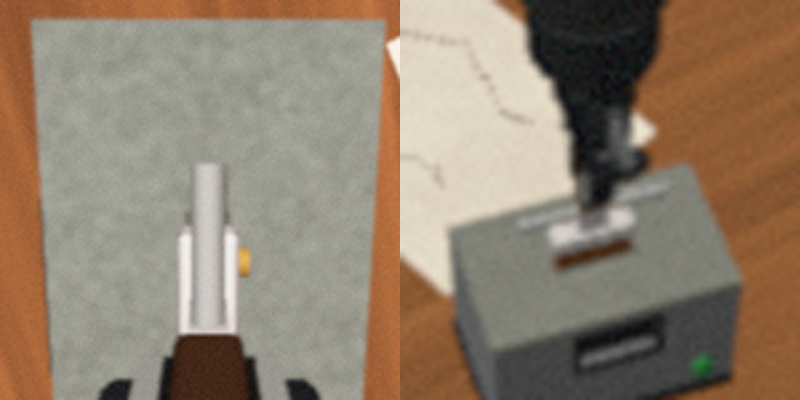

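The glass is in the slot with clamp clear above. The bar end is still at row 150.8 as before, so nothing has slipped. The last step is about 7 mm down.

Call:
carry_out(plan=[[0,0,-0.25,0,0],[0,0,-0.25,0,0],[0,0,-0.2,0,0],[0,0,0,0,0],[0,0,0,0,0],[0,0,0,0,0],[0,0,0,0,0],[0,0,0,0,0],[0,0,0,0,0],[0,0,0,0,0]])

```text
time: 15.47
eef_pos: [493.6, 2.6, 358.8]
tool_rot: [-1.928, 2.48, -0.0]
contact_force: [0.7, -0.1, -2.2]
opening: 0.18
grasp_force: 50.7
```

```bash
python3 - <<'E'
from meas import *
F=grab_frame('wrist');g=cv2.cvtColor(F['pixels'],cv2.COLOR_RGB2GRAY);print(g[146:156,255:260].mean(1).astype(int))
s=telemetry.state();print(s['eef_pos'],s['contact_force'],s['moment'],np.abs(s['joint_velocities']).max())
E
```

```text
[150 150 152 150 154 177 197 200 200 201]
[493.6049835    2.54514659 358.7632703 ] [-1.13576644 -0.38080286 -1.08263929] [-0.02156872  0.0352482   0.03468857] 0.002272802542059545
```

```bash
python3 -c "
from rig import order
print(order.sign_off())"
```

```text
the job is handed in; nothing more can be done
None
```

The amber plate is in the slot, held upright and still, with its centre within about 2 mm of the window's middle and contact forces in the noise. I handed the job in at about 15.5 s; sign-off returned no verdict.

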